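# Lay out the chemistry tubs along the darkroom tray line

## Task

Get the print line ready: take the two stacks of chemistry tubs apart and stand each tub upright in the middle of the round rest of its own colour, in front of the tray of that colour. Lift the tubs off and set them down gently one by one; none may be dropped or knocked over. Leave all five standing still and let go.

Things in the scene. Friction and masses are not known exactly. Their poses are not given: they have to be found in the camera images.
- white_tub: white closed round tub with a flat screw lid and a plain paper band, diameter 68 mm, height 45 mm, rigid, 200 g give or take a third. At the start one of the two wide tubs, standing on the bench at the bottom of a stack, on its axis. Origin: centre of its underside; z up along its axis.
- red_tub: red closed round tub with a flat screw lid and a plain paper band, diameter 68 mm, height 45 mm, rigid, 200 g give or take a third. At the start one of the two wide tubs, standing on the bench at the bottom of a stack, on its axis. Origin: centre of its underside; z up along its axis.
- yellow_tub: yellow closed round tub with a flat screw lid and a plain paper band, diameter 53 mm, height 45 mm, rigid, 120 g give or take a third. At the start it stands on one of the two wide tubs (white or red), on its axis. Origin: centre of its underside; z up along its axis.
- blue_tub: blue closed round tub with a flat screw lid and a plain paper band, diameter 53 mm, height 45 mm, rigid, 120 g give or take a third. At the start it stands on one of the two wide tubs (white or red), on its axis. Origin: centre of its underside; z up along its axis.
- green_tub: green closed round tub with a flat screw lid and a plain paper band, diameter 38 mm, height 45 mm, rigid, 60 g give or take a third. At the start it stands on top of the yellow or the blue tub, as the third of a stack, on its axis. Origin: centre of its underside; z up along its axis.
- white_station: white station, fixed to the bench: dark grey rubber mat, on it at the robot's end a flat round white rest (diameter 76 mm, top 8 mm above the bench), beyond it an open white tray (118 x 104 mm, rim 44 mm high) with steel tongs across it (to 50 mm). Origin: at bench height under the rest's centre; x from rest to tray (about away from the robot), z up. The tray spans 70 to 190 mm along x.
- red_station: red station, fixed to the bench: dark grey rubber mat, on it at the robot's end a flat round red rest (diameter 76 mm, top 8 mm above the bench), beyond it an open red tray (118 x 104 mm, rim 44 mm high) with steel tongs across it (to 50 mm). Origin: at bench height under the rest's centre; x from rest to tray (about away from the robot), z up. The tray spans 70 to 190 mm along x.
- yellow_station: yellow station, fixed to the bench: dark grey rubber mat, on it at the robot's end a flat round yellow rest (diameter 76 mm, top 8 mm above the bench), beyond it an open yellow tray (118 x 104 mm, rim 44 mm high) with steel tongs across it (to 50 mm). Origin: at bench height under the rest's centre; x from rest to tray (about away from the robot), z up. The tray spans 70 to 190 mm along x.
- blue_station: blue station, fixed to the bench: dark grey rubber mat, on it at the robot's end a flat round blue rest (diameter 76 mm, top 8 mm above the bench), beyond it an open blue tray (118 x 104 mm, rim 44 mm high) with steel tongs across it (to 50 mm). Origin: at bench height under the rest's centre; x from rest to tray (about away from the robot), z up. The tray spans 70 to 190 mm along x.
- green_station: green station, fixed to the bench: dark grey rubber mat, on it at the robot's end a flat round green rest (diameter 76 mm, top 8 mm above the bench), beyond it an open green tray (118 x 104 mm, rim 44 mm high) with steel tongs across it (to 50 mm). Origin: at bench height under the rest's centre; x from rest to tray (about away from the robot), z up. The tray spans 70 to 190 mm along x.
There are look-alikes about, which are no part of the job. There is more than one size of the blue_tub; the one meant has the size given above.

How it is judged (in metres and radians):
At the end, for the whole second after the job is handed in: Each of the five tubs stands upright (within 0.1 rad) and at rest on the rest of its own colour, its underside at the rest's top (4 to 12 mm above the bench) and its axis within 15 mm of the rest's centre (horizontal distance between white_tub and white_station below 0.015 m and z of white_tub in the frame of white_station between 0.004 and 0.012 m and angle between each of white_tub, red_tub, yellow_tub, blue_tub, green_tub's own z axis and vertical below 0.1 rad and linear speed of each of white_tub, red_tub, yellow_tub, blue_tub, green_tub below 0.02 m/s and angular speed of each of white_tub, red_tub, yellow_tub, blue_tub, green_tub below 0.2 rad/s and horizontal distance between red_tub and red_station below 0.015 m and z of red_tub in the frame of red_station between 0.004 and 0.012 m and horizontal distance between yellow_tub and yellow_station below 0.015 m and z of yellow_tub in the frame of yellow_station between 0.004 and 0.012 m and horizontal distance between blue_tub and blue_station below 0.015 m and z of blue_tub in the frame of blue_station between 0.004 and 0.012 m and horizontal distance between green_tub and green_station below 0.015 m and z of green_tub in the frame of green_station between 0.004 and 0.012 m); the robot touches nothing.
It fails at once if a tub is knocked over (tilted by more than 0.7 rad) (angle between any of white_tub, red_tub, yellow_tub, blue_tub, green_tub's own z axis and vertical above 0.7 rad).
It fails at once if a tub is dropped (falls or flies faster than 0.6 m/s, out of the fingers' touch; about an 18 mm fall) ((linear speed of white_tub above 0.6 m/s and contact force between the fingers and white_tub below 0.02 N) or (linear speed of red_tub above 0.6 m/s and contact force between the fingers and red_tub below 0.02 N) or (linear speed of yellow_tub above 0.6 m/s and contact force between the fingers and yellow_tub below 0.02 N) or (linear speed of blue_tub above 0.6 m/s and contact force between the fingers and blue_tub below 0.02 N) or (linear speed of green_tub above 0.6 m/s and contact force between the fingers and green_tub below 0.02 N)).
It also fails if it takes over 136 s, if anything falls off the work surface, if the arm or the gripper's body presses on something with over 40 N, if the wrist force passes 120 N, or if a joint passes its speed limit or range.

## Robot

A 6-joint arm with a two-finger parallel gripper is mounted at the origin on the work surface. World frame = base frame: x ahead of the robot, y to its left, z up, the work surface at z = 0. Lengths are in m, angles in degrees, forces in N, time in s.
With the tool pointing down it reaches from about 0.35 to 0.875 m from the base axis. Payload 4.2 kg.
Tool frame: the origin (TCP) lies midway between the tips of the shut fingers; the grasp point (between the pads) lies 19 mm behind it (r.grasp_offset is the distance from the TCP to the grasp point, in m); z points along the fingers, y is the direction in which the jaws open and shut (so a half turn about z gives the same grasp; the last joint's range is limited). The gripper opens to 87 mm and grips with 3 to 60 N. Pads are 19 mm wide; open, the fingers measure 117 mm over their backs; the gripper's body (75 mm by 190 mm) begins 51 mm behind the grasp point.
Start: joints at [14.817, 22.042, 0.453, 0, -68.411, -14.817], TCP at [0.625, 0, 0.223] pointing down, gripper open.
Joint ranges: [-179.83, 179.83], [-69.29, 118.12], [-61.27, 80.66], [-181.25, 117.63], [-171.15, -9.14], [-177.46, 177.46]. Speed limits (degrees/s): [159.86, 159.86, 180, 180, 180, 180].

## Interface

Orientations are given as a 3x3 rotation matrix whose columns are the frame's x, y, z axes.
In Python, from station import r gives the robot as it stands.
- The arm moves only by the shell command python3 -m crank 'ROWS'. ROWS is JSON, a list of rows, each a list of 3 entries, a list of its own where there are three numbers: the closure, from -1 (fully open) to 1 (shut), so that 0 is half open, then the shift along the tool's x, y, z as a fraction of full scale, then the turn, a rotation vector about the tool's x, y, z as a fraction of full scale. In form: [[fingers, [dx, dy, dz], [wx, wy, wz]], ...]. A call has 1 to 8 rows; each row shifts and turns the commanded pose from where the row before left it, along the tool's axes as they then stand; what a row does not reach is not made up. Full scale, the value 1, is 100 mm for a shift and 45 degrees for a turn. A row lasts 1/10 s, in which the tool goes at most 50 mm and 8.59 degrees, less where a joint would pass 70% of its speed; a pose out of reach is approached as far as the arm can. A call with a number of a shift or a turn outside -1 to 1 is refused whole. A call with a gripper value outside its range is refused whole. The fingers move at their own pace and stop on an object; the grip force is fixed at half the most. Time passes only in rows, so rows that do not move let the fingers close. It gives the time, the measured TCP pose, the force and the opening at its end, in the units of the state.
- r.sense(): the state, without advancing time (a new reading comes with each control period).
- r.capture(name): name is "scene" or "side" or "wrist"; returns a dict with "img" (420x560x3 uint8, blue, green, red), "fx", "fy", "cx", "cy" (pixels), "dist" ([k1, k2, p1, p2, k3] as OpenCV has them; the pictures are not rectified), "R" (3x3) and "t" (3): a world point X has camera coordinates R X + t. Camera axes: x right, y down, z forward; pixel columns grow to the right and rows downward; lengths in m; the calibration is good to about 2 mm. A picture is of the moment at which its call begins. There is no depth.
- r.finish_job(): hands the job in, once; it reports no verdict.
The state is a dict: "time_s": time; "joints": joint angles; "joint_velocities": joint speeds; "effort": joint torques, N m; "tcp_pos": TCP position; "ee_rot": TCP orientation; "wrist_force": force on the tool from outside, world axes, zero at the start; "moment": the same for the moment, N m; "gripper_width": opening from 0.0 (shut) to 1.0 (fully open).
Only numpy, scipy, OpenCV 4.12 (cv2) and the standard library are available. Lean on these libraries where they do the work, as an engineer would, in place of code of your own. Each camera call takes 0.05 s, during which the arm holds its last target.

## Working session

There is one attempt and no reset: what is moved stays moved. The work goes in short steps, Python scripts to look and compute and a shell command to move; the robot and the scene stay as the last step left them, time stands still between calls to the robot, and variables do not carry over. Pictures are saved under pics/ and viewed, and the job is handed in when it is done.

```bash
ls; mkdir -p pics; python3 - <<'E'
from station import r
import cv2
print(r.sense(), r.grasp_offset)
for n in ("scene","side","wrist"):
    c=r.capture(n); cv2.imwrite(f"pics/{n}0.png",c["img"]); print(n,c["fx"],c["dist"],c["R"],c["t"])
E
```

```text
pics
{'time_s': 0.0, 'joints': array([ 1.48164502e+01,  2.20923521e+01,  3.79943367e-01, -2.98422035e-02,
       -6.84100634e+01, -1.48166055e+01]), 'joint_velocities': array([-0.04062572, -0.05757646,  0.04431823, -0.0146714 ,  0.05606023,
        0.03695118]), 'effort': array([ 5.69075401e-04, -3.90661991e+01,  1.87403029e+01,  4.22001421e+00,
        1.09914420e-02, -1.81494070e-04]), 'tcp_pos': array([6.24403049e-01, 2.36573538e-05, 2.21441742e-01]), 'ee_rot': array([[-1.94792371e-04, -9.99997582e-01, -2.19026961e-03],
       [-9.99999978e-01,  1.94964571e-04, -7.84072762e-05],
       [ 7.88341116e-05,  2.19025428e-03, -9.99997598e-01]]), 'wrist_force': array([-0.34356964, -0.33906784,  1.14317961]), 'moment': array([ 0.00285241, -0.01121651, -0.02973122]), 'gripper_width': 1.0002856634370072} 0.0187
scene 426.45280302619915 [-0.13648364  0.          0.          0.          0.        ] [[-0.02647775  0.9995624   0.01318866]
 [ 0.66078965  0.02740064 -0.75007083]
 [-0.75010397 -0.01114526 -0.66122599]] [ 0.0265209 -0.226643   1.43495  ]
side 387.8057130647512 [-0.09392001  0.          0.          0.          0.        ] [[-0.96756672 -0.25260391  0.00242903]
 [-0.12759903  0.48040773 -0.86771361]
 [ 0.21802092 -0.83988075 -0.49705854]] [0.46932186 0.12444376 0.69672109]
wrist 333.2985194448224 [-0.07185216  0.          0.          0.          0.        ] [[-9.99996214e-01  1.48311330e-04  2.74781938e-03]
 [ 9.86946018e-04  9.51444269e-01  3.07819474e-01]
 [-2.56874389e-03  3.07821020e-01 -9.51440813e-01]] [ 0.62408567 -0.03772638  0.3922447 ]
```

View pics/scene0.png

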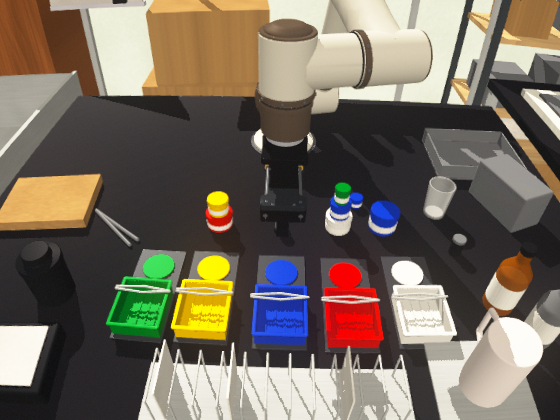

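View pics/side0.png

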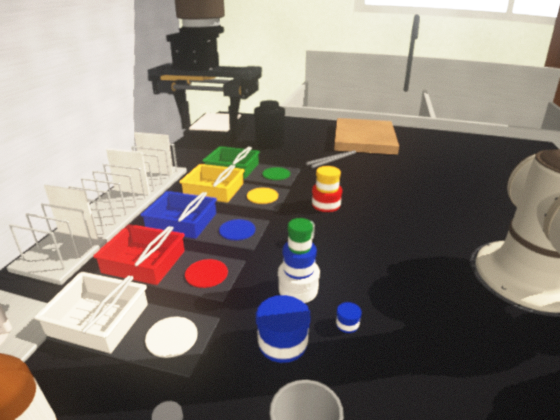

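View pics/wrist0.png

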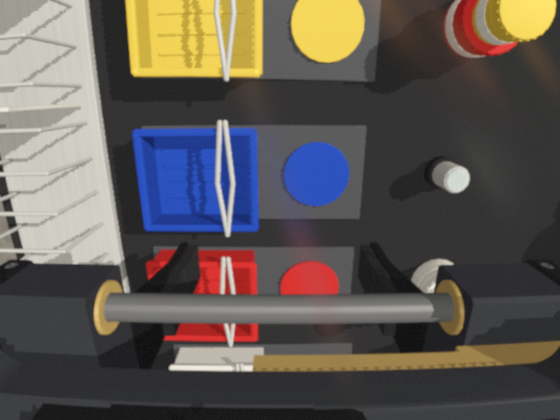

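The scene picture shows the rests in a row at about row 270: green (158,266), yellow (213,268), blue (281,272), red (345,275) and white (407,272). The yellow-on-red stack is at (219,212) and the green-blue-white stack at (340,212). Two blue look-alikes stand at (383,218) and (356,200), and the wrist view shows a small white cylinder at (455,177). Next I measure positions.

```bash
cat > h.py <<'E'
import numpy as np, cv2
from station import r
def rays(c,p):
    K=np.array([[c["fx"],0,c["cx"]],[0,c["fy"],c["cy"]],[0,0,1]])
    u=cv2.undistortPoints(np.asarray(p,float).reshape(-1,1,2),K,np.array(c["dist"])).reshape(-1,2)
    R=np.array(c["R"]);t=np.array(c["t"])
    return -R.T@t, np.c_[u,np.ones(len(u))]@R
def plane(c,p,z):
    C,d=rays(c,p); return C+d*((z-C[2])/d[:,2])[:,None]
def mask(c,col,roi=None):
    h=cv2.cvtColor(c["img"],cv2.COLOR_BGR2HSV);H,S,V=[h[...,i].astype(int) for i in range(3)]
    m={"red":((H<8)|(H>172)),"yellow":(H>20)&(H<36),"green":(H>45)&(H<80),"blue":(H>105)&(H<130)}.get(col)
    m=(S<60)&(V>130) if col=="white" else m&(S>140)&(V>50)
    m=m.astype(np.uint8)
    if roi:
        x0,y0,x1,y1=roi; k=np.zeros_like(m);k[y0:y1,x0:x1]=1;m&=k
    n,l,s,_=cv2.connectedComponentsWithStats(m)
    i=1+np.argmax(s[1:,4]); return (l==i).astype(np.uint8),s[i]
def rest(c,col,roi):
    m,s=mask(c,col,roi); cn=max(cv2.findContours(m,0,1)[0],key=len)
    P=plane(c,cn.reshape(-1,2),.008)[:,:2].astype(np.float32)
    (x,y),(a,b),_=cv2.fitEllipse(P); return np.array([x,y,a,b]).round(4),s
def azim(c,col,roi):
    m,s=mask(c,col,roi); cn=np.concatenate(cv2.findContours(m,0,1)[0]).reshape(-1,2)
    C,d=rays(c,cn); a=np.unwrap(np.arctan2(d[:,1],d[:,0])) ; return C[:2],(a.min()+a.max())/2,np.ptp(a),s
def axis(c1,r1,c2,r2,col):
    C1,a1,w1,s1=azim(c1,col,r1);C2,a2,w2,s2=azim(c2,col,r2)
    A=np.array([[np.cos(a1),-np.cos(a2)],[np.sin(a1),-np.sin(a2)]])
    k=np.linalg.solve(A,C2-C1); p=C1+k[0]*A[:,0]
    return p.round(4),(2*k[0]*np.sin(w1/2)).round(4),(2*k[1]*np.sin(w2/2)).round(4),s1,s2
E
python3 - <<'E'
from h import *
a=r.capture("scene");b=r.capture("side")
sr={"green":(135,252,180,281),"yellow":(193,253,235,281),"blue":(258,257,304,288),"red":(322,258,366,290),"white":(386,255,430,288)}
br={"green":(258,160,295,184),"yellow":(243,182,284,208),"blue":(215,214,262,245),"red":(182,255,232,292),"white":(142,312,202,362)}
for k in sr: print(k,*rest(a,k,sr[k]),*rest(b,k,br[k]))
print(axis(a,(190,185,240,240),b,(300,160,350,215),"yellow"))
print(axis(a,(190,185,240,240),b,(300,160,350,215),"red"))
print(axis(a,(325,180,353,200),b,(280,212,320,260),"green"))
print(axis(a,(322,190,355,225),b,(275,230,325,280),"blue"))
E
```

```text
green [ 0.5838 -0.2925  0.0819  0.0903] [135 255  40  26 687] [ 0.5733 -0.284   0.0702  0.0717] [263 168  27  12 252]
yellow [ 0.5771 -0.1606  0.0762  0.0868] [193 255  37  26 693] [ 0.5724 -0.1539  0.0745  0.0772] [247 188  31  16 389]
blue [0.5904 0.0006 0.0869 0.102 ] [258 260  46  28 816] [0.5792 0.0058 0.0736 0.0756] [219 219  36  21 579]
red [0.5916 0.1493 0.086  0.0947] [324 262  42  28 781] [0.5835 0.1541 0.0762 0.079 ] [184 259  44  29 991]
white [0.581  0.3012 0.0877 0.0897] [391 260  39  28 759] [0.5738 0.3032 0.0765 0.0802] [ 145  316   53   42 1747]
(array([ 0.4169, -0.1637]), np.float64(0.0557), np.float64(0.0543), array([206, 191,  23,  20, 368], dtype=int32), array([316, 166,  25,  18, 365], dtype=int32))
(array([ 0.4163, -0.1636]), np.float64(0.0708), np.float64(0.071), array([205, 205,  28,  22, 267], dtype=int32), array([312, 185,  31,  18, 320], dtype=int32))
(array([0.4174, 0.1456]), np.float64(0.0384), np.float64(0.036), array([335, 182,  16,  16, 217], dtype=int32), array([288, 218,  24,  24, 447], dtype=int32))
(array([0.4154, 0.1492]), np.float64(0.0605), np.float64(0.0531), array([330, 192,  25,  22, 256], dtype=int32), array([283, 243,  34,  25, 490], dtype=int32))
```

```bash
cat >> h.py <<'E'
from scipy.optimize import least_squares
def restfit(c,col,roi,side=0):
    m,s=mask(c,col,roi); cn=max(cv2.findContours(m,0,1)[0],key=len).reshape(-1,2)
    P=plane(c,cn,.008)[:,:2]
    if side: # keep robot side only
        P=P[P[:,0]<P[:,0].min()+.038]
    f=least_squares(lambda q:np.hypot(P[:,0]-q[0],P[:,1]-q[1])-.0375,P.mean(0)+[.01,0],loss="soft_l1",f_scale=.001)
    return f.x.round(4),np.abs(f.fun).max().round(4),len(P)
E
python3 - <<'E'
from h import *
a=r.capture("scene");b=r.capture("side");w=r.capture("wrist")
sr={"green":(135,252,180,281),"yellow":(193,253,235,281),"blue":(258,257,304,288),"red":(322,258,366,290),"white":(386,255,430,288)}
br={"green":(258,160,295,184),"yellow":(243,182,284,208),"blue":(215,214,262,245),"red":(182,255,232,292),"white":(142,312,202,362)}
for k in sr: print(k,restfit(a,k,sr[k],1),restfit(b,k,br[k]))
for k,ro in (("yellow",(285,0,370,70)),("blue",(278,135,355,212))): print(k,restfit(w,k,ro),rest(w,k,ro))
print(plane(w,[[455,177],[455,162],[436,185]],.05).round(3))
print(plane(w,[[455,177]],.0).round(3),plane(w,[[455,177]],.09).round(3))
E
```

```text
green (array([ 0.5773, -0.2905]), np.float64(0.0021), 40) (array([ 0.5732, -0.2838]), np.float64(0.0072), 58)
yellow (array([ 0.5731, -0.1588]), np.float64(0.0017), 39) (array([ 0.5728, -0.1544]), np.float64(0.0047), 69)
blue (array([0.5809, 0.0011]), np.float64(0.0019), 40) (array([0.5793, 0.0058]), np.float64(0.0027), 81)
red (array([0.5829, 0.1507]), np.float64(0.0016), 39) (array([0.5834, 0.1543]), np.float64(0.0035), 102)
white (array([0.5722, 0.3009]), np.float64(0.0025), 40) (array([0.5736, 0.3034]), np.float64(0.0039), 134)
yellow (array([ 0.5744, -0.1566]), np.float64(0.0137), 210) (array([ 0.5744, -0.1532,  0.0637,  0.0776]), array([ 291,    0,   74,   63, 3864], dtype=int32))
blue (array([0.5809, 0.0013]), np.float64(0.0011), 181) (array([0.5809, 0.0013, 0.0743, 0.0744]), array([ 284,  142,   66,   64, 3267], dtype=int32))
[[ 0.44  -0.006  0.05 ]
 [ 0.442 -0.022  0.05 ]
 [ 0.459  0.003  0.05 ]]
[[0.412 0.006 0.   ]] [[ 0.462 -0.015  0.09 ]]
```

```bash
python3 -m crank '[[-1,[0,0,-0.1],[0,0,0.19]],[-1,[0,0,-0.1],[0,0,0.19]],[-1,[0,0,-0.1],[0,0,0.19]],[-1,[0,0,-0.1],[0,0,0.19]],[-1,[0,0,-0.1],[0,0,0.19]],[-1,[0,0,-0.1],[0,0,0.19]],[-1,[0,0,-0.1],[0,0,0.19]],[-1,[0,0,-0.1],[0,0,0.19]]]'
python3 -m crank '[[-1,[0,0,0],[0,0,0.19]],[-1,[0,0,0],[0,0,0.19]],[-1,[0,0,0],[0,0,0.1]],[-1,[0.2,0,0],[0,0,0]],[-1,[0.3,0,0],[0,0,0]],[-1,[0.3,0,0],[0,0,0]],[-1,[0.2,0,0],[0,0,0]],[-1,[0,0,0],[0,0,0]]]'
python3 - <<'E'
from h import *
for n in ("scene","side","wrist"): cv2.imwrite(f"pics/{n}1.png",r.capture(n)["img"])
print(r.sense()["ee_rot"].round(3), r.sense()["joints"].round(1))
E
```

```text
time_s: 1.2
tcp_pos: [0.6249, 0.0, 0.303]
ee_rot: [[-0.932, -0.362, -0.0], [-0.362, 0.932, 0.0], [0.0, 0.0, -1.0]]
wrist_force: [-0.1, -0.4, -1.0]
gripper_width: 1.003
time_s: 2.0
tcp_pos: [0.523, -0.0001, 0.3037]
ee_rot: [[-1.0, -0.001, 0.001], [-0.001, 1.0, 0.001], [-0.001, 0.001, -1.0]]
wrist_force: [0.1, -0.0, -0.1]
gripper_width: 1.001
[[-1.    -0.     0.001]
 [-0.     1.     0.   ]
 [-0.001  0.    -1.   ]] [  17.7    9.5   -5.5    0.   -75.  -107.7]
```

View pics/wrist1.png

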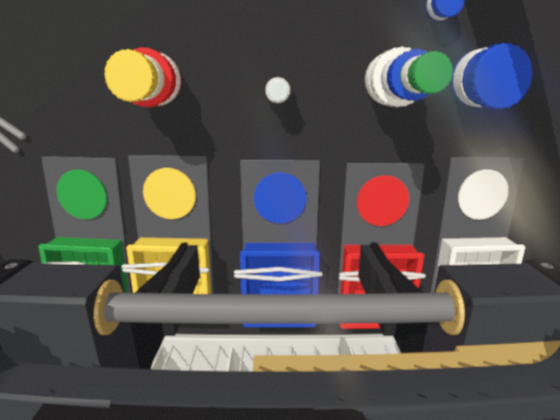

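View pics/scene1.png

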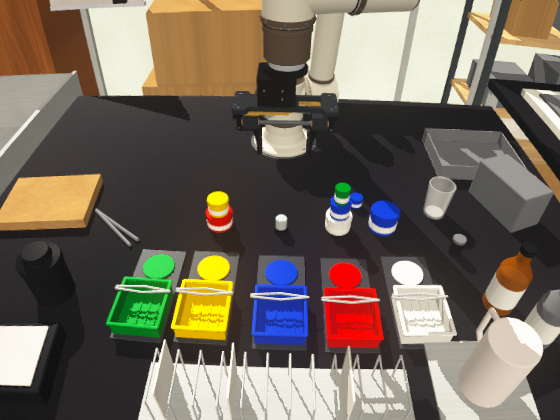

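```bash
python3 - <<'E'
from h import *
a=r.capture("scene");w=r.capture("wrist")
wr={"green":(50,162,112,225),"yellow":(135,162,202,225),"blue":(245,165,312,230),"red":(350,168,416,232),"white":(452,164,515,226)}
sr={"green":(135,252,180,281),"yellow":(193,253,235,281),"blue":(258,257,304,288),"red":(322,258,366,290),"white":(386,255,430,288)}
for k in wr: print(k,restfit(w,k,wr[k]),rest(w,k,wr[k]),restfit(a,k,sr[k],1)[0])
def lid(c,col,roi,z):
    m,s=mask(c,col,roi); cn=max(cv2.findContours(m,0,1)[0],key=len)
    P=plane(c,cn.reshape(-1,2),z)[:,:2].astype(np.float32)
    return np.round(cv2.minEnclosingCircle(P),4) if 0 else (np.round(cv2.fitEllipse(P)[:2],4),s)
print("Y",lid(w,"yellow",(90,40,170,110),.09))
print("G",lid(w,"green",(400,40,460,100),.135))
print("Bdecoy",lid(w,"blue",(460,35,540,115),.05), "small",lid(w,"blue",(420,0,470,22),.03))
print("can",plane(w,[[278,90]],.03))
print(rays(w,[[280,210]])[0],rays(a,[[280,210]])[0],rays(r.capture("side"),[[280,210]])[0])
E
```

```text
green (array([ 0.5741, -0.2886]), np.float64(0.0021), 136) (array([ 0.5741, -0.2886,  0.073 ,  0.0736]), array([  57,  170,   50,   49, 1857], dtype=int32)) [ 0.5773 -0.2905]
yellow (array([ 0.5733, -0.157 ]), np.float64(0.001), 145) (array([ 0.5733, -0.157 ,  0.0749,  0.0752]), array([ 143,  168,   53,   51, 2102], dtype=int32)) [ 0.5731 -0.1588]
blue (array([0.58  , 0.0018]), np.float64(0.0014), 144) (array([0.58  , 0.0018, 0.0737, 0.0743]), array([ 254,  173,   52,   50, 2084], dtype=int32)) [0.5809 0.0011]
red (array([0.584, 0.151]), np.float64(0.0013), 144) (array([0.584 , 0.151 , 0.0746, 0.0758]), array([ 357,  175,   52,   51, 2071], dtype=int32)) [0.5829 0.1507]
white (array([0.5697, 0.3097]), np.float64(0.0212), 186) (array([0.5721, 0.3086, 0.0847, 0.0958]), array([ 458,  164,   57,   56, 2610], dtype=int32)) [0.572  0.3013]
Y (array([[ 0.417 , -0.1598],
       [ 0.0525,  0.0577]]), array([ 104,   49,   53,   53, 2157], dtype=int32))
G (array([[0.426 , 0.1349],
       [0.01  , 0.0259]]), array([409,  70,  24,  22, 219], dtype=int32))
Bdecoy (array([[0.4123, 0.2682],
       [0.0761, 0.0884]]), array([ 464,   42,   69,   67, 3565], dtype=int32)) small (array([[0.3334, 0.2032],
       [0.0188, 0.0426]]), array([432,   0,  33,  17, 440], dtype=int32))
can [[ 4.32804314e-01 -2.92266006e-04  3.00000000e-02]]
[4.41076534e-01 1.48944063e-04 4.63959753e-01] [ 1.22682726 -0.00430624  0.77847817] [0.31807934 0.64393142 0.45315271]
```

Every rest is fixed to within 2–3 mm by two views. The small white can stands at (0.433,0) and is low. The big decoy is about 115 mm from the white stack, which leaves room for fingers opening along y. I start with green.

```bash
python3 -m crank '[[-1,[0.1,0.15,0],[0,0,0]],[-1,[0.2,0.27,0],[0,0,0]],[-1,[0.2,0.27,0],[0,0,0]],[-1,[0.2,0.27,0],[0,0,0]],[-1,[0.2,0.27,0],[0,0,0]],[-1,[0.16,0.23,0],[0,0,0]],[-1,[0,0,0.3],[0,0,0]],[-1,[0,0,0.3],[0,0,0]]]'
python3 - <<'E'
from h import *
for n in ("scene","side","wrist"): cv2.imwrite(f"pics/{n}2.png",r.capture(n)["img"])
E
```

```text
time_s: 3.1
tcp_pos: [0.4195, 0.1475, 0.2425]
ee_rot: [[-1.0, -0.002, 0.002], [-0.002, 1.0, 0.002], [-0.002, 0.002, -1.0]]
wrist_force: [0.3, -0.2, 0.2]
gripper_width: 0.995
```

View pics/scene2.png

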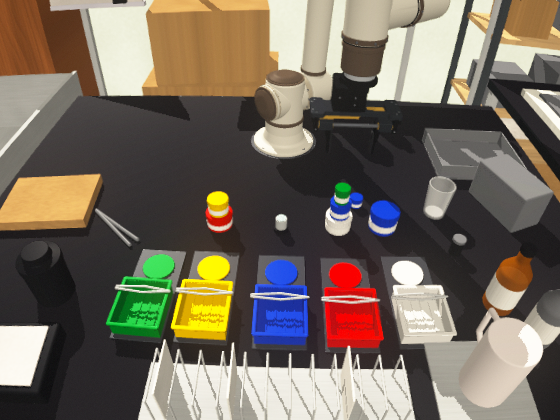

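View pics/side2.png

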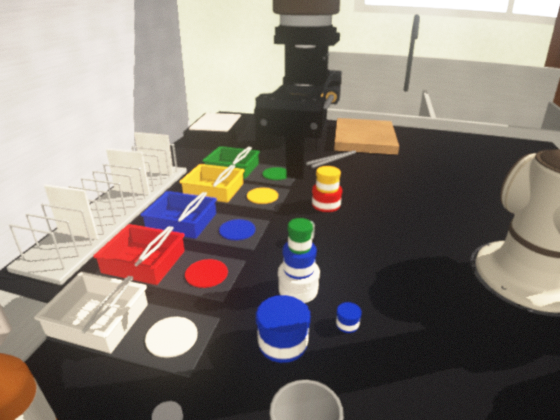

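```bash
cat >> h.py <<'E'
def proj(c,X):
    K=np.array([[c["fx"],0,c["cx"]],[0,c["fy"],c["cy"]],[0,0,1]])
    return cv2.projectPoints(np.array([X],float),cv2.Rodrigues(np.array(c["R"]))[0],np.array(c["t"]),K,np.array(c["dist"]))[0].ravel().round(1)
E
python3 - <<'E'
from h import *
for n in ("scene","side"):
    c=r.capture(n);p=r.sense()["tcp_pos"]
    print(p,proj(c,p),proj(c,[.417,.146,.135]),proj(c,[.4185,.1465+.0435,.243]),proj(c,[.4185,.1465-.0435,.243]))
    i=cv2.resize(c["img"][90:220,270:420] if n=="scene" else c["img"][90:280,230:380],None,fx=4 if n=="scene" else 3,fy=4 if n=="scene" else 3); cv2.imwrite(f"pics/z{n}.png",i)
print(r.sense()["tcp_pos"])
E
```

```text
[0.41973519 0.14613777 0.24294158] [348.5 150.8] [342.8 187.3] [367.6 151.1] [329.4 149.9]
[0.42021702 0.14640608 0.24377079] [299.6 156.9] [299.9 222.7] [293.9 169.9] [306.8 146.8]
[0.42021702 0.14640608 0.24377079]
```

View pics/zscene.png

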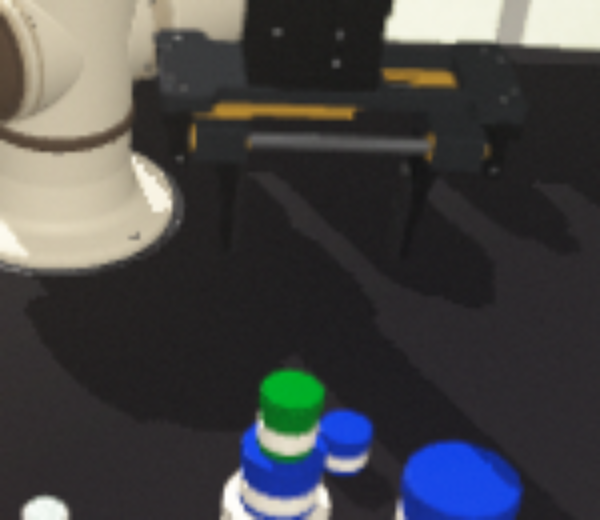

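Projected TCP and finger tips match the scene picture (tips at columns 327 and 371), and the green lid lies where expected (343,187). Now I descend, grip and lift.

```bash
python3 -m crank '[[-1,[0.025,0,0.3],[0,0,0]],[-1,[0,0,0.3],[0,0,0]],[-1,[0,0,0.3],[0,0,0]],[-1,[0,0,0.3],[0,0,0]],[-1,[0,0,0.2],[0,0,0]],[-1,[0,0,0.05],[0,0,0]],[-1,[0,0,0],[0,0,0]],[-1,[0,0,0],[0,0,0]]]'
python3 -m crank '[[1,[0,0,0],[0,0,0]],[1,[0,0,0],[0,0,0]],[1,[0,0,0],[0,0,0]],[1,[0,0,0],[0,0,0]],[1,[0,0,0],[0,0,0]],[1,[0,0,0],[0,0,0]],[1,[0,0,0],[0,0,0]],[1,[0,0,0],[0,0,0]]]'
```

```text
time_s: 4.15
tcp_pos: [0.4179, 0.1469, 0.0991]
ee_rot: [[-1.0, -0.0, 0.003], [-0.0, 1.0, 0.002], [-0.003, 0.002, -1.0]]
wrist_force: [0.6, -0.8, -0.1]
gripper_width: 1.0
time_s: 4.95
tcp_pos: [0.4165, 0.146, 0.0975]
ee_rot: [[-1.0, 0.0, -0.0], [0.0, 1.0, -0.0], [0.0, -0.0, -1.0]]
wrist_force: [0.3, 0.5, -0.2]
gripper_width: 0.428
```

```bash
python3 -m crank '[[1,[0,0,-0.05],[0,0,0]],[1,[0,0,-0.15],[0,0,0]],[1,[0,0,-0.25],[0,0,0]],[1,[0,0,-0.3],[0,0,0]],[1,[0,0,-0.3],[0,0,0]],[1,[0,0,-0.15],[0,0,0]],[1,[0,-0.15,0],[0,0,0]],[1,[-0.09,-0.3,0],[0,0,0]]]'
python3 -m crank '[[1,[-0.2,-0.45,0],[0,0,0]],[1,[-0.2,-0.45,0],[0,0,0]],[1,[-0.2,-0.45,0],[0,0,0]],[1,[-0.2,-0.45,0],[0,0,0]],[1,[-0.2,-0.45,0],[0,0,0]],[1,[-0.2,-0.45,0],[0,0,0]],[1,[-0.2,-0.45,0],[0,0,0]],[1,[-0.1,-0.4,0],[0,0,0]]]'
python3 -m crank '[[1,[0,-0.25,0],[0,0,0]],[1,[0,-0.1,0],[0,0,0]],[1,[0,0,0.3],[0,0,0]],[1,[0,0,0.3],[0,0,0]],[1,[0,0,0.3],[0,0,0]],[1,[0,0,0.3],[0,0,0]],[1,[0,0,0.1],[0,0,0]],[1,[0,0,0],[0,0,0]]]'
python3 - <<'E'
from h import *
for i in range(3): print(r.sense()["tcp_pos"]); r.capture("scene")
for n in ("scene","side","wrist"): cv2.imwrite(f"pics/{n}3.png",r.capture(n)["img"])
E
```

```text
time_s: 5.75
tcp_pos: [0.4248, 0.1009, 0.2176]
ee_rot: [[-1.0, -0.003, -0.0], [-0.003, 1.0, 0.001], [0.0, 0.001, -1.0]]
wrist_force: [0.5, -0.4, -1.0]
gripper_width: 0.425
time_s: 6.55
tcp_pos: [0.5752, -0.2568, 0.2156]
ee_rot: [[-1.0, 0.001, -0.003], [0.001, 1.0, 0.001], [0.003, 0.001, -1.0]]
wrist_force: [0.8, 0.8, -1.4]
gripper_width: 0.432
time_s: 7.35
tcp_pos: [0.574, -0.2884, 0.0857]
ee_rot: [[-1.0, -0.0, -0.004], [-0.0, 1.0, 0.001], [0.004, 0.001, -1.0]]
wrist_force: [1.0, -0.4, -0.4]
gripper_width: 0.425
[ 0.5739733  -0.28838213  0.08572559]
[ 0.5753418  -0.28888436  0.08764042]
[ 0.57621319 -0.28915831  0.08882509]
```

View pics/scene3.png

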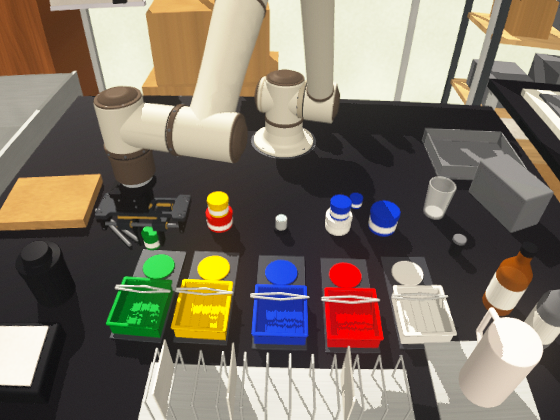

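View pics/side3.png

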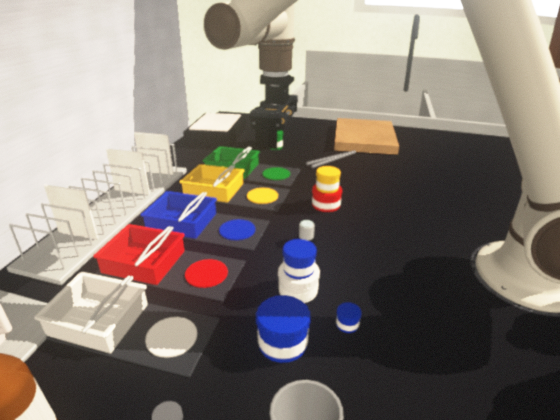

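```bash
python3 -m crank '[[1,[0,0,0.25],[0,0,0]],[1,[0,0,0.25],[0,0,0]],[1,[0,0,0.13],[0,0,0]],[1,[0,0,0.05],[0,0,0]],[1,[0,0,0.03],[0,0,0]],[1,[0,0,0],[0,0,0]],[1,[0,0,0],[0,0,0]],[1,[0,0,0],[0,0,0]]]'
python3 - <<'E'
from h import *
s=r.sense();print(s["tcp_pos"],s["wrist_force"])
c=r.capture("side");i=cv2.resize(c["img"][110:210,220:340],None,fx=5,fy=5);cv2.imwrite("pics/a3.png",i)
E
```

```text
time_s: 8.45
tcp_pos: [0.5761, -0.2891, 0.0175]
ee_rot: [[-1.0, -0.0, 0.002], [-0.0, 1.0, -0.0], [-0.002, -0.0, -1.0]]
wrist_force: [-0.3, 0.2, -0.8]
gripper_width: 0.43
[ 0.57607343 -0.28914665  0.01751761] [-0.34077235  0.16651198 -0.81875424]
```

View pics/a3.png

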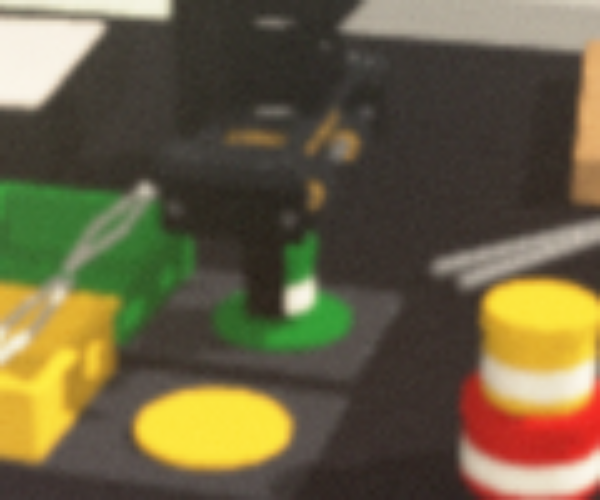

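Side view: green is over the middle of the green rest, just above or touching it. I lower it 1 mm, open and rise.

```bash
python3 -m crank '[[1,[0,0,0.01],[0,0,0]],[1,[0,0,0],[0,0,0]],[-1,[0,0,0],[0,0,0]],[-1,[0,0,0],[0,0,0]],[-1,[0,0,0],[0,0,0]],[-1,[0,0,0],[0,0,0]],[-1,[0,0,0],[0,0,0]],[-1,[0,0,0],[0,0,0]]]'
python3 -m crank '[[-1,[0,0,-0.1],[0,0,0]],[-1,[0,0,-0.3],[0,0,0]],[-1,[0,0,-0.4],[0,0,0]],[-1,[0,0,-0.4],[0,0,0]],[-1,[0,0,-0.3],[0,0,0]],[-1,[0.15,0.1,0],[0,0,0]],[-1,[0.3,0.2,0],[0,0,0]],[-1,[0.3,0.3,0],[0,0,0]]]'
python3 -m crank '[[-1,[0.3,0.3,0],[0,0,0]],[-1,[0.3,0.2,0],[0,0,0]],[-1,[0.2,0.1,0],[0,0,0]],[-1,[0,0,0],[0,0,0]],[-1,[0,0,0],[0,0,0]],[-1,[0,0,0],[0,0,0]]]'
python3 - <<'E'
from h import *
s=r.sense();print(s["tcp_pos"],s["wrist_force"])
for n in ("scene","side","wrist"): cv2.imwrite(f"pics/{n}4.png",r.capture(n)["img"])
a=r.capture("scene");b=r.capture("side")
print(axis(a,(125,210,185,265),b,(255,135,300,185),"green"))
E
```

```text
time_s: 9.3
tcp_pos: [0.5755, -0.289, 0.0156]
ee_rot: [[-1.0, 0.0, 0.0], [0.0, 1.0, 0.0], [-0.0, 0.0, -1.0]]
wrist_force: [-0.1, -0.1, -0.8]
gripper_width: 0.889
time_s: 10.1
tcp_pos: [0.4998, -0.2291, 0.1662]
ee_rot: [[-1.0, 0.002, 0.001], [0.002, 1.0, -0.0], [-0.001, -0.0, -1.0]]
wrist_force: [-0.1, -0.4, 0.5]
gripper_width: 0.997
time_s: 10.7
tcp_pos: [0.4216, -0.1693, 0.1661]
ee_rot: [[-1.0, 0.0, 0.002], [0.0, 1.0, -0.0], [-0.002, -0.0, -1.0]]
wrist_force: [0.2, -0.1, -0.6]
gripper_width: 1.0
[ 0.42162642 -0.16931186  0.16610703] [ 0.22002545 -0.08440101 -0.58765642]
(array([ 0.574 , -0.2878]), np.float64(0.0676), np.float64(0.0711), array([144, 247,  31,  18, 324], dtype=int32), array([263, 169,  27,  11, 149], dtype=int32))
```

View pics/scene4.png

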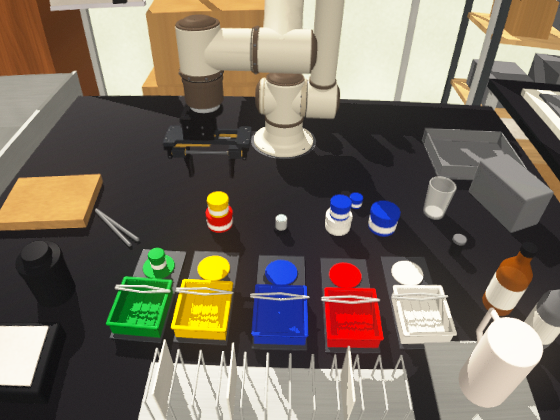

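View pics/side4.png

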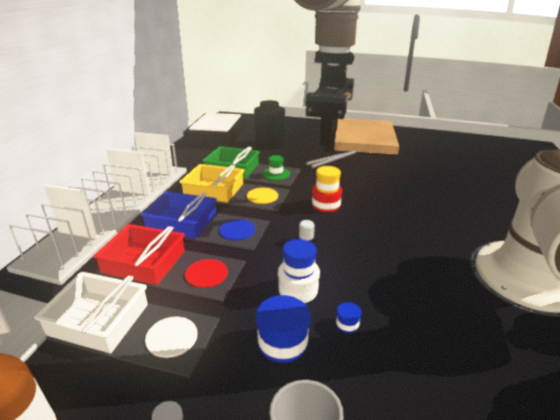

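Green stands in the middle of its rest (scene 157,262; side 276,168). Next is yellow.

```bash
python3 -m crank '[[-1,[0.045,0.055,0],[0,0,0]],[-1,[0,0,0.25],[0,0,0]],[-1,[0,0,0.35],[0,0,0]],[-1,[0,0,0.3],[0,0,0]],[-1,[0,0,0.18],[0,0,0]],[-1,[0,0,0.05],[0,0,0]],[-1,[0,0,0],[0,0,0]],[-1,[0,0,0],[0,0,0]]]'
python3 -m crank '[[1,[0,0,0],[0,0,0]],[1,[0,0,0],[0,0,0]],[1,[0,0,0],[0,0,0]],[1,[0,0,0],[0,0,0]],[1,[0,0,0],[0,0,0]],[1,[0,0,0],[0,0,0]],[1,[0,0,0],[0,0,0]]]'
```

```text
time_s: 11.75
tcp_pos: [0.4168, -0.1634, 0.0534]
ee_rot: [[-1.0, -0.0, 0.002], [-0.0, 1.0, -0.0], [-0.002, -0.0, -1.0]]
wrist_force: [0.3, -1.0, 0.5]
gripper_width: 1.001
time_s: 12.45
tcp_pos: [0.416, -0.1634, 0.0527]
ee_rot: [[-1.0, 0.0, 0.0], [0.0, 1.0, 0.0], [-0.0, 0.0, -1.0]]
wrist_force: [-0.6, 0.6, 1.1]
gripper_width: 0.598
```

```bash
python3 -m crank '[[1,[0,0,-0.05],[0,0,0]],[1,[0,0,-0.15],[0,0,0]],[1,[0,0,-0.25],[0,0,0]],[1,[0,0,-0.3],[0,0,0]],[1,[0,0,-0.2],[0,0,0]],[1,[0,0,-0.05],[0,0,0]],[1,[-0.15,0,0],[0,0,0]],[1,[-0.3,0,0],[0,0,0]]]'
python3 -m crank '[[1,[-0.3,0.055,0],[0,0,0]],[1,[-0.3,0,0],[0,0,0]],[1,[-0.3,0,0],[0,0,0]],[1,[-0.15,0,0],[0,0,0]],[1,[-0.07,0,0],[0,0,0]],[1,[0,0,0.2],[0,0,0]],[1,[0,0,0.3],[0,0,0]],[1,[0,0,0.3],[0,0,0]]]'
python3 -m crank '[[1,[0,0,0.2],[0,0,0]],[1,[0,0,0.1],[0,0,0]],[1,[0,0,0.05],[0,0,0]],[1,[0,0,0],[0,0,0]],[1,[0,0,0],[0,0,0]],[1,[0,0,0],[0,0,0]]]'
python3 - <<'E'
from h import *
s=r.sense();print(s["tcp_pos"],s["wrist_force"])
c=r.capture("side");i=cv2.resize(c["img"][110:230,200:340],None,fx=5,fy=5);cv2.imwrite("pics/a5.png",i)
E
```

```text
time_s: 13.25
tcp_pos: [0.4591, -0.1633, 0.152]
ee_rot: [[-1.0, 0.001, -0.002], [0.001, 1.0, 0.001], [0.002, 0.001, -1.0]]
wrist_force: [0.9, -0.4, 0.2]
gripper_width: 0.601
time_s: 14.05
tcp_pos: [0.572, -0.1579, 0.0713]
ee_rot: [[-1.0, 0.001, -0.001], [0.001, 1.0, 0.0], [0.001, 0.0, -1.0]]
wrist_force: [0.6, -0.8, -2.3]
gripper_width: 0.604
time_s: 14.65
tcp_pos: [0.5738, -0.158, 0.0388]
ee_rot: [[-1.0, -0.0, 0.002], [-0.0, 1.0, -0.0], [-0.002, -0.0, -1.0]]
wrist_force: [0.0, -0.2, -1.5]
gripper_width: 0.594
[ 0.5737604  -0.15802579  0.03875549] [ 0.01886569 -0.24258991 -1.50291784]
```

View pics/a5.png

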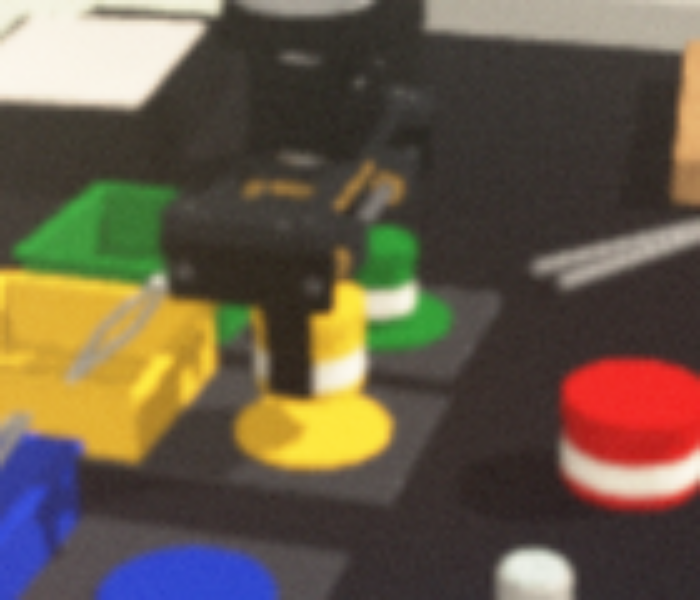

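Yellow hangs upright over its rest, about 22 mm up. I set it down and release, then rise and go to blue.

```bash
python3 -m crank '[[1,[0,0,0.1],[0,0,0]],[1,[0,0,0.08],[0,0,0]],[1,[0,0,0.03],[0,0,0]],[1,[0,0,0.01],[0,0,0]],[1,[0,0,0],[0,0,0]],[1,[0,0,0],[0,0,0]]]'
python3 -m crank '[[1,[0,0,0.005],[0,0,0]],[1,[0,0,0],[0,0,0]],[-1,[0,0,0],[0,0,0]],[-1,[0,0,0],[0,0,0]],[-1,[0,0,0],[0,0,0]],[-1,[0,0,0],[0,0,0]],[-1,[0,0,0],[0,0,0]],[-1,[0,0,0],[0,0,0]]]'
```

```text
time_s: 15.3
tcp_pos: [0.5725, -0.158, 0.0157]
ee_rot: [[-1.0, -0.0, -0.001], [-0.0, 1.0, -0.0], [0.001, -0.0, -1.0]]
wrist_force: [-2.8, 0.1, 3.6]
gripper_width: 0.603
time_s: 16.1
tcp_pos: [0.573, -0.158, 0.0149]
ee_rot: [[-1.0, 0.0, -0.0], [0.0, 1.0, -0.0], [0.0, -0.0, -1.0]]
wrist_force: [0.1, 0.6, -0.1]
gripper_width: 0.986
```

```bash
python3 -m crank '[[-1,[0,0,-0.1],[0,0,0]],[-1,[0,0,-0.3],[0,0,0]],[-1,[0,0,-0.4],[0,0,0]],[-1,[0,0,-0.4],[0,0,0]],[-1,[0,0,-0.3],[0,0,0]],[-1,[0.1,0.2,0],[0,0,0]],[-1,[0.2,0.4,0],[0,0,0]],[-1,[0.22,0.43,0],[0,0,0]]]'
python3 -m crank '[[-1,[0.22,0.43,0],[0,0,0]],[-1,[0.22,0.43,0],[0,0,0]],[-1,[0.22,0.43,0],[0,0,0]],[-1,[0.2,0.4,0],[0,0,0]],[-1,[0.15,0.23,0],[0,0,0]],[-1,[0.03,0.09,0],[0,0,0]],[-1,[0,0,0],[0,0,0]],[-1,[0,0,0],[0,0,0]]]'
python3 - <<'E'
from h import *
s=r.sense();print(s["tcp_pos"],s["wrist_force"])
for n in ("scene","side"): cv2.imwrite(f"pics/{n}6.png",r.capture(n)["img"])
a=r.capture("scene");b=r.capture("side")
print(axis(a,(322,190,349,225),b,(275,230,325,282),"blue"))
E
```

```text
time_s: 16.9
tcp_pos: [0.5207, -0.0545, 0.1659]
ee_rot: [[-1.0, 0.002, 0.002], [0.002, 1.0, 0.0], [-0.002, 0.0, -1.0]]
wrist_force: [0.8, 1.3, -0.1]
gripper_width: 1.002
time_s: 17.7
tcp_pos: [0.4174, 0.1456, 0.1654]
ee_rot: [[-1.0, 0.0, 0.0], [0.0, 1.0, 0.0], [-0.0, 0.0, -1.0]]
wrist_force: [0.0, -0.8, -0.0]
gripper_width: 1.003
[0.41740297 0.14564397 0.16535863] [ 0.04151297 -0.76442249 -0.02026832]
(array([0.4166, 0.1432]), np.float64(0.049), np.float64(0.0537), array([330, 194,  19,  20, 337], dtype=int32), array([283, 238,  34,  30, 808], dtype=int32))
```

View pics/scene6.png

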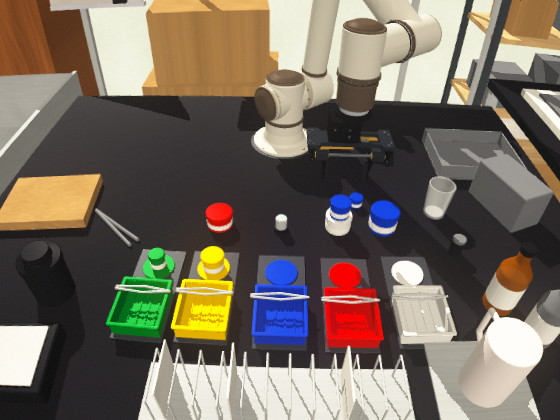

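View pics/side6.png

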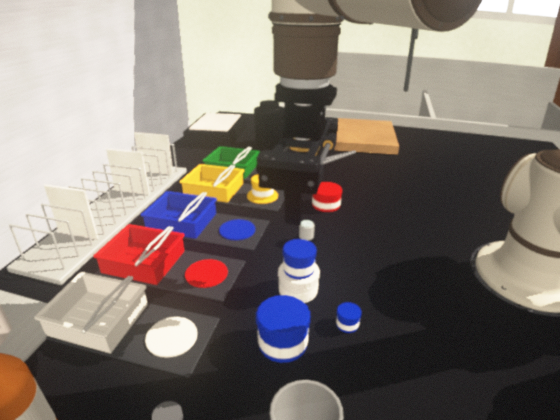

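Yellow is on its rest. Blue is still on the axis of the white tub (scene 341,205). I grip blue.

```bash
python3 -m crank '[[-1,[0,0,0.25],[0,0,0]],[-1,[0,0,0.35],[0,0,0]],[-1,[0,0,0.3],[0,0,0]],[-1,[0,0,0.17],[0,0,0]],[-1,[0,0,0.05],[0,0,0]],[-1,[0,0,0],[0,0,0]],[-1,[0,0,0],[0,0,0]]]'
python3 -m crank '[[1,[0,0,0],[0,0,0]],[1,[0,0,0],[0,0,0]],[1,[0,0,0],[0,0,0]],[1,[0,0,0],[0,0,0]],[1,[0,0,0],[0,0,0]],[1,[0,0,0],[0,0,0]],[1,[0,0,0],[0,0,0]]]'
```

```text
time_s: 18.6
tcp_pos: [0.4178, 0.1463, 0.0538]
ee_rot: [[-1.0, 0.0, 0.001], [0.0, 1.0, 0.001], [-0.001, 0.001, -1.0]]
wrist_force: [-0.0, -0.1, 0.6]
gripper_width: 1.002
time_s: 19.3
tcp_pos: [0.417, 0.1461, 0.0532]
ee_rot: [[-1.0, -0.0, 0.0], [-0.0, 1.0, 0.0], [-0.0, 0.0, -1.0]]
wrist_force: [-0.4, 0.2, 1.8]
gripper_width: 0.602
```

```bash
python3 -m crank '[[1,[0,0,-0.05],[0,0,0]],[1,[0,0,-0.15],[0,0,0]],[1,[0,0,-0.25],[0,0,0]],[1,[0,0,-0.3],[0,0,0]],[1,[0,0,-0.2],[0,0,0]],[1,[0,0,-0.05],[0,0,0]],[1,[-0.15,-0.13,0],[0,0,0]],[1,[-0.3,-0.27,0],[0,0,0]]]'
python3 -m crank '[[1,[-0.3,-0.27,0],[0,0,0]],[1,[-0.3,-0.27,0],[0,0,0]],[1,[-0.3,-0.27,0],[0,0,0]],[1,[-0.2,-0.17,0],[0,0,0]],[1,[-0.085,-0.065,0],[0,0,0]],[1,[0,0,0.2],[0,0,0]],[1,[0,0,0.3],[0,0,0]],[1,[0,0,0.3],[0,0,0]]]'
python3 -m crank '[[1,[0,0,0.2],[0,0,0]],[1,[0,0,0.1],[0,0,0]],[1,[0,0,0.05],[0,0,0]],[1,[0,0,0],[0,0,0]],[1,[0,0,0],[0,0,0]],[1,[0,0,0],[0,0,0]]]'
python3 - <<'E'
from h import *
s=r.sense();print(s["tcp_pos"],s["wrist_force"])
c=r.capture("side");i=cv2.resize(c["img"][130:260,160:320],None,fx=4,fy=4);cv2.imwrite("pics/a7.png",i)
E
```

```text
time_s: 20.1
tcp_pos: [0.4609, 0.1064, 0.1527]
ee_rot: [[-1.0, -0.003, -0.001], [-0.003, 1.0, 0.0], [0.001, 0.0, -1.0]]
wrist_force: [0.6, 1.0, -1.6]
gripper_width: 0.603
time_s: 20.9
tcp_pos: [0.5796, 0.0018, 0.0716]
ee_rot: [[-1.0, 0.0, -0.001], [0.0, 1.0, 0.0], [0.001, 0.0, -1.0]]
wrist_force: [-0.1, -0.7, -1.9]
gripper_width: 0.6
time_s: 21.5
tcp_pos: [0.5812, 0.0018, 0.0392]
ee_rot: [[-1.0, -0.0, 0.002], [-0.0, 1.0, 0.001], [-0.002, 0.001, -1.0]]
wrist_force: [-0.2, -0.0, -0.2]
gripper_width: 0.602
[0.5812055  0.00175891 0.03921059] [-0.22783206 -0.0178988  -0.16786996]
```

View pics/a7.png

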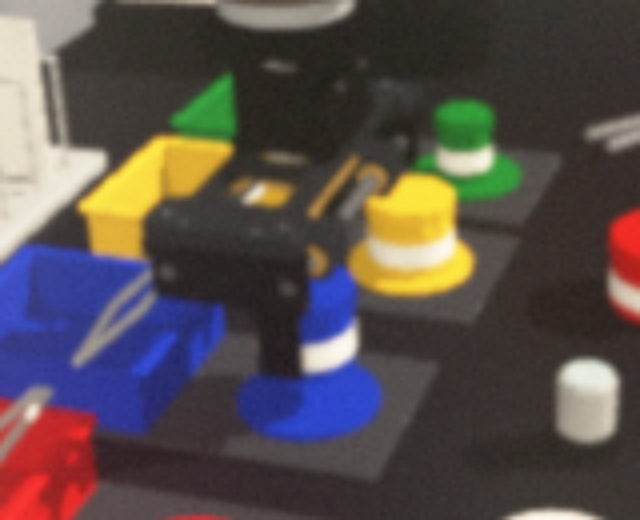

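Blue is upright over the blue rest, and yellow and green stand centred on theirs. I set blue down.

```bash
python3 -m crank '[[1,[0,0,0.1],[0,0,0]],[1,[0,0,0.08],[0,0,0]],[1,[0,0,0.03],[0,0,0]],[1,[0,0,0.01],[0,0,0]],[1,[0,0,0.005],[0,0,0]],[1,[0,0,0],[0,0,0]],[1,[0,0,0],[0,0,0]]]'
python3 -m crank '[[1,[0,0,0.005],[0,0,0]],[1,[0,0,0],[0,0,0]],[-1,[0,0,0],[0,0,0]],[-1,[0,0,0],[0,0,0]],[-1,[0,0,0],[0,0,0]],[-1,[0,0,0],[0,0,0]],[-1,[0,0,0],[0,0,0]],[-1,[0,0,0],[0,0,0]]]'
```

```text
time_s: 22.25
tcp_pos: [0.5797, 0.0013, 0.0162]
ee_rot: [[-1.0, -0.0, -0.002], [-0.0, 1.0, -0.001], [0.002, -0.001, -1.0]]
wrist_force: [-3.5, -0.2, 6.8]
gripper_width: 0.605
time_s: 23.05
tcp_pos: [0.5805, 0.0015, 0.0149]
ee_rot: [[-1.0, -0.0, -0.0], [-0.0, 1.0, -0.0], [0.0, -0.0, -1.0]]
wrist_force: [-0.5, 0.5, 0.2]
gripper_width: 0.983
```

```bash
python3 -m crank '[[-1,[0,0,-0.1],[0,0,0]],[-1,[0,0,-0.3],[0,0,0]],[-1,[0,0,-0.4],[0,0,0]],[-1,[0,0,-0.4],[0,0,0]],[-1,[0,0,-0.3],[0,0,0]],[-1,[0.15,-0.15,0],[0,0,0]],[-1,[0.3,-0.3,0],[0,0,0]],[-1,[0.3,-0.3,0],[0,0,0]]]'
python3 -m crank '[[-1,[0.3,-0.3,0],[0,0,0]],[-1,[0.3,-0.3,0],[0,0,0]],[-1,[0.2,-0.2,0],[0,0,0]],[-1,[0.09,-0.1,0],[0,0,0]],[-1,[0,0,0],[0,0,0]],[-1,[0,0,0],[0,0,0]]]'
python3 - <<'E'
from h import *
s=r.sense();print(s["tcp_pos"],s["wrist_force"])
a=r.capture("scene");b=r.capture("side");cv2.imwrite("pics/scene8.png",a["img"]);cv2.imwrite("pics/side8.png",b["img"])
print(axis(a,(195,195,240,240),b,(300,170,350,220),"red"))
E
```

```text
time_s: 23.85
tcp_pos: [0.5048, -0.0739, 0.166]
ee_rot: [[-1.0, -0.001, 0.001], [-0.001, 1.0, 0.0], [-0.001, 0.0, -1.0]]
wrist_force: [0.5, -0.9, -0.7]
gripper_width: 1.0
time_s: 24.45
tcp_pos: [0.4174, -0.1634, 0.1656]
ee_rot: [[-1.0, 0.0, 0.002], [0.0, 1.0, -0.0], [-0.002, -0.0, -1.0]]
wrist_force: [0.7, -0.4, 0.7]
gripper_width: 0.997
[ 0.41741162 -0.16339334  0.16563075] [ 0.71227046 -0.40722975  0.68359618]
(array([ 0.4164, -0.1635]), np.float64(0.0708), np.float64(0.0708), array([205, 202,  28,  25, 538], dtype=int32), array([312, 181,  31,  22, 574], dtype=int32))
```

View pics/scene8.png

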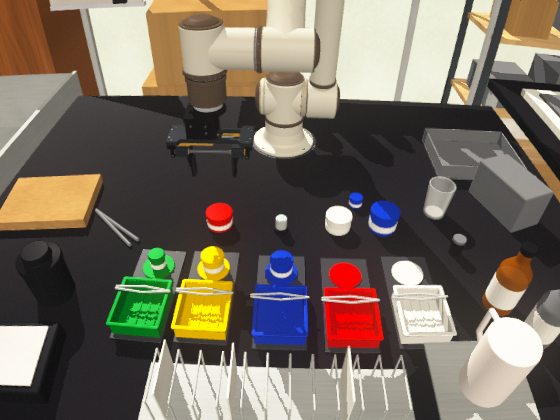

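Blue stands on its rest (281,266). Red measures (0.416,-0.1635), right under the tool.

```bash
python3 -m crank '[[-1,[0,0,0.25],[0,0,0]],[-1,[0,0,0.4],[0,0,0]],[-1,[0,0,0.4],[0,0,0]],[-1,[0,0,0.3],[0,0,0]],[-1,[0,0,0.13],[0,0,0]],[-1,[0,0,0.05],[0,0,0]],[-1,[0,0,0],[0,0,0]],[-1,[0,0,0],[0,0,0]]]'
python3 -m crank '[[1,[0,0,0],[0,0,0]],[1,[0,0,0],[0,0,0]],[1,[0,0,0],[0,0,0]],[1,[0,0,0],[0,0,0]],[1,[0,0,0],[0,0,0]],[1,[0,0,0],[0,0,0]]]'
```

```text
time_s: 25.35
tcp_pos: [0.4176, -0.1632, 0.0127]
ee_rot: [[-1.0, -0.001, 0.002], [-0.001, 1.0, -0.0], [-0.002, -0.0, -1.0]]
wrist_force: [0.1, -1.5, 0.3]
gripper_width: 1.001
time_s: 25.95
tcp_pos: [0.4168, -0.1635, 0.0126]
ee_rot: [[-1.0, -0.0, 0.001], [-0.0, 1.0, -0.0], [-0.001, -0.0, -1.0]]
wrist_force: [-1.8, 1.3, 6.0]
gripper_width: 0.776
```

```bash
python3 -m crank '[[1,[0,0,-0.05],[0,0,0]],[1,[0,0,-0.15],[0,0,0]],[1,[0,0,-0.25],[0,0,0]],[1,[0,0,-0.3],[0,0,0]],[1,[0,0,-0.3],[0,0,0]],[1,[0,0,-0.2],[0,0,0]],[1,[0,0,-0.05],[0,0,0]],[1,[-0.1,0.2,0],[0,0,0]]]'
python3 -m crank '[[1,[-0.2,0.38,0],[0,0,0]],[1,[-0.22,0.4,0],[0,0,0]],[1,[-0.22,0.4,0],[0,0,0]],[1,[-0.22,0.4,0],[0,0,0]],[1,[-0.22,0.4,0],[0,0,0]],[1,[-0.2,0.4,0],[0,0,0]],[1,[-0.15,0.3,0],[0,0,0]],[1,[-0.1,0.18,0],[0,0,0]]]'
python3 -m crank '[[1,[-0.04,0.085,0],[0,0,0]],[1,[0,0,0.2],[0,0,0]],[1,[0,0,0.3],[0,0,0]],[1,[0,0,0.3],[0,0,0]],[1,[0,0,0.15],[0,0,0]],[1,[0,0,0.05],[0,0,0]],[1,[0,0,0],[0,0,0]],[1,[0,0,0],[0,0,0]]]'
python3 - <<'E'
from h import *
r.capture("scene")
c=r.capture("side");i=cv2.resize(c["img"][160:310,120:320],None,fx=3.5,fy=3.5);cv2.imwrite("pics/a9.png",i)
s=r.sense();print(s["tcp_pos"],s["wrist_force"])
E
```

```text
time_s: 26.75
tcp_pos: [0.4254, -0.1441, 0.1422]
ee_rot: [[-1.0, 0.003, 0.0], [0.003, 1.0, 0.0], [-0.0, 0.0, -1.0]]
wrist_force: [-0.4, -0.1, -2.2]
gripper_width: 0.774
time_s: 27.55
tcp_pos: [0.5795, 0.1447, 0.1398]
ee_rot: [[-1.0, -0.002, -0.003], [-0.002, 1.0, -0.001], [0.003, -0.001, -1.0]]
wrist_force: [0.2, -0.3, -1.2]
gripper_width: 0.774
time_s: 28.35
tcp_pos: [0.584, 0.1509, 0.0428]
ee_rot: [[-1.0, 0.0, 0.001], [0.0, 1.0, 0.0], [-0.001, 0.0, -1.0]]
wrist_force: [-0.5, -0.2, -1.8]
gripper_width: 0.776
[0.5841773  0.15126117 0.04328729] [-0.00788067 -0.36454105 -2.13505775]
```

View pics/a9.png

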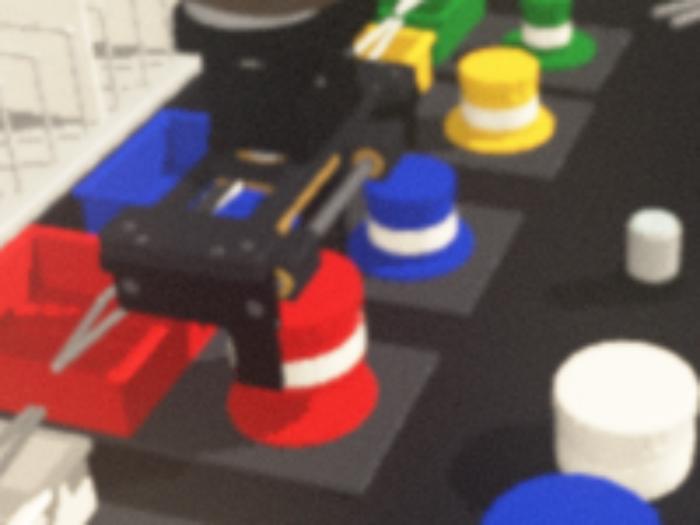

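Red is upright over its rest, about 22 mm up. Lowering.

```bash
python3 -m crank '[[1,[0,0,0.1],[0,0,0]],[1,[0,0,0.07],[0,0,0]],[1,[0,0,0.03],[0,0,0]],[1,[0,0,0.01],[0,0,0]],[1,[0,0,0.01],[0,0,0]],[1,[0,0,0],[0,0,0]],[1,[0,0,0],[0,0,0]]]'
```

```text
time_s: 29.15
tcp_pos: [0.5834, 0.1509, 0.0206]
ee_rot: [[-1.0, -0.0, 0.0], [-0.0, 1.0, -0.0], [-0.0, -0.0, -1.0]]
wrist_force: [-2.7, -0.2, 4.4]
gripper_width: 0.774
```

Contact is felt (4.4 N up), so I release. White is next.

```bash
python3 -m crank '[[1,[0,0,0],[0,0,0]],[-1,[0,0,0],[0,0,0]],[-1,[0,0,0],[0,0,0]],[-1,[0,0,0],[0,0,0]],[-1,[0,0,0],[0,0,0]],[-1,[0,0,0],[0,0,0]],[-1,[0,0,0],[0,0,0]]]'
python3 -m crank '[[-1,[0,0,-0.1],[0,0,0]],[-1,[0,0,-0.3],[0,0,0]],[-1,[0,0,-0.4],[0,0,0]],[-1,[0,0,-0.4],[0,0,0]],[-1,[0,0,-0.3],[0,0,0]],[-1,[0.2,0,0],[0,0,0]],[-1,[0.3,-0.05,0],[0,0,0]],[-1,[0.3,0,0],[0,0,0]]]'
python3 -m crank '[[-1,[0.3,0,0],[0,0,0]],[-1,[0.3,0,0],[0,0,0]],[-1,[0.2,0,0],[0,0,0]],[-1,[0.06,0,0],[0,0,0]],[-1,[0,0,0],[0,0,0]],[-1,[0,0,0],[0,0,0]]]'
python3 - <<'E'
from h import *
s=r.sense();print(s["tcp_pos"],s["wrist_force"])
a=r.capture("scene");b=r.capture("side");cv2.imwrite("pics/scene10.png",a["img"]);cv2.imwrite("pics/side10.png",b["img"])
print(axis(a,(318,200,362,240),b,(270,250,328,300),"white"))
E
```

```text
time_s: 29.85
tcp_pos: [0.5835, 0.1511, 0.0199]
ee_rot: [[-1.0, -0.0, 0.0], [-0.0, 1.0, -0.0], [-0.0, -0.0, -1.0]]
wrist_force: [0.2, 0.2, 0.1]
gripper_width: 0.997
time_s: 30.65
tcp_pos: [0.5026, 0.1456, 0.1709]
ee_rot: [[-1.0, 0.001, 0.001], [0.001, 1.0, 0.001], [-0.001, 0.001, -1.0]]
wrist_force: [-0.4, -0.1, 0.1]
gripper_width: 0.998
time_s: 31.25
tcp_pos: [0.4184, 0.1465, 0.1706]
ee_rot: [[-1.0, -0.0, 0.001], [-0.0, 1.0, 0.001], [-0.001, 0.001, -1.0]]
wrist_force: [0.2, -0.3, 0.7]
gripper_width: 1.001
[0.41844943 0.14645553 0.17060501] [ 0.20538479 -0.30877508  0.66389014]
(array([0.4164, 0.146 ]), np.float64(0.0696), np.float64(0.069), array([325, 206,  28,  30, 687], dtype=int32), array([ 278,  257,   42,   43, 1528], dtype=int32))
```

View pics/side10.png

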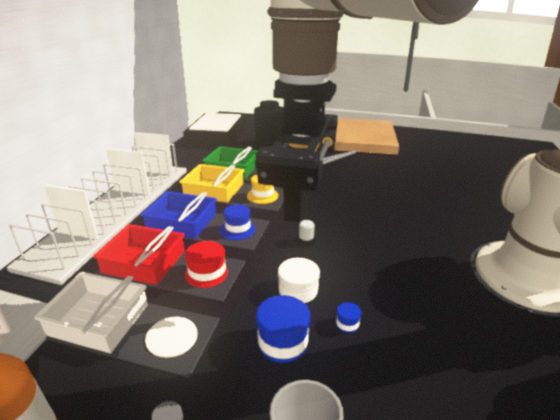

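View pics/scene10.png

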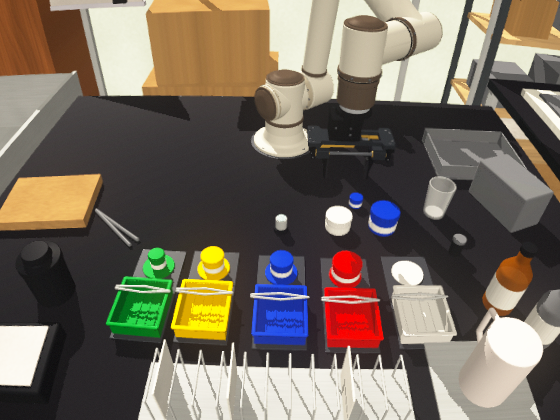

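Red is on its rest. White measures (0.416,0.146), and the gap to the big decoy is about 39 mm, more than the 25 mm the finger needs.

```bash
python3 -m crank '[[-1,[0.015,0,0.25],[0,0,0]],[-1,[0,0,0.4],[0,0,0]],[-1,[0,0,0.4],[0,0,0]],[-1,[0,0,0.3],[0,0,0]],[-1,[0,0,0.18],[0,0,0]],[-1,[0,0,0.05],[0,0,0]],[-1,[0,0,0],[0,0,0]],[-1,[0,0,0],[0,0,0]]]'
python3 -m crank '[[1,[0,0,0],[0,0,0]],[1,[0,0,0],[0,0,0]],[1,[0,0,0],[0,0,0]],[1,[0,0,0],[0,0,0]],[1,[0,0,0],[0,0,0]],[1,[0,0,0],[0,0,0]]]'
```

```text
time_s: 32.15
tcp_pos: [0.4169, 0.1466, 0.0127]
ee_rot: [[-1.0, -0.0, 0.001], [-0.0, 1.0, 0.001], [-0.001, 0.001, -1.0]]
wrist_force: [-0.1, -0.4, -0.0]
gripper_width: 0.995
time_s: 32.75
tcp_pos: [0.4163, 0.1464, 0.0127]
ee_rot: [[-1.0, -0.0, 0.001], [-0.0, 1.0, 0.001], [-0.001, 0.001, -1.0]]
wrist_force: [-0.8, -0.2, 6.5]
gripper_width: 0.775
```

```bash
python3 -m crank '[[1,[0,0,-0.05],[0,0,0]],[1,[0,0,-0.15],[0,0,0]],[1,[0,0,-0.25],[0,0,0]],[1,[0,0,-0.3],[0,0,0]],[1,[0,0,-0.3],[0,0,0]],[1,[0,0,-0.2],[0,0,0]],[1,[0,0,-0.05],[0,0,0]],[1,[-0.1,0.1,0],[0,0,0]]]'
python3 -m crank '[[1,[-0.2,0.2,0],[0,0,0]],[1,[-0.3,0.3,0],[0,0,0]],[1,[-0.3,0.3,0],[0,0,0]],[1,[-0.3,0.3,0],[0,0,0]],[1,[-0.2,0.2,0],[0,0,0]],[1,[-0.1,0.1,0],[0,0,0]],[1,[-0.055,0.055,0],[0,0,0]],[1,[0,0,0.2],[0,0,0]]]'
python3 -m crank '[[1,[0,0,0.3],[0,0,0]],[1,[0,0,0.3],[0,0,0]],[1,[0,0,0.15],[0,0,0]],[1,[0,0,0.05],[0,0,0]],[1,[0,0,0],[0,0,0]],[1,[0,0,0],[0,0,0]]]'
python3 - <<'E'
from h import *
a=r.capture("scene")
c=r.capture("side");i=cv2.resize(c["img"][200:380,70:270],None,fx=3,fy=3);cv2.imwrite("pics/a11.png",i)
s=r.sense();print(s["tcp_pos"],s["wrist_force"])
i=cv2.resize(a["img"][210:310,350:460],None,fx=5,fy=5);cv2.imwrite("pics/b11.png",i)
print(proj(a,[.572,.302,.008]),proj(c,[.572,.302,.008]))
E
```

```text
time_s: 33.55
tcp_pos: [0.4247, 0.1552, 0.1419]
ee_rot: [[-1.0, 0.001, -0.001], [0.001, 1.0, 0.0], [0.001, 0.0, -1.0]]
wrist_force: [0.3, 1.0, -2.6]
gripper_width: 0.771
time_s: 34.35
tcp_pos: [0.5735, 0.3032, 0.1222]
ee_rot: [[-1.0, -0.001, 0.003], [-0.001, 1.0, 0.002], [-0.003, 0.002, -1.0]]
wrist_force: [-0.3, -0.2, -2.1]
gripper_width: 0.774
time_s: 34.95
tcp_pos: [0.572, 0.3018, 0.0427]
ee_rot: [[-1.0, -0.0, 0.001], [-0.0, 1.0, 0.001], [-0.001, 0.001, -1.0]]
wrist_force: [0.2, 0.2, -1.1]
gripper_width: 0.772
[0.57216607 0.30205774 0.04334001] [ 0.91492023  0.8925864  -2.10296862]
[407.4 271.8] [172.6 335. ]
```

View pics/a11.png

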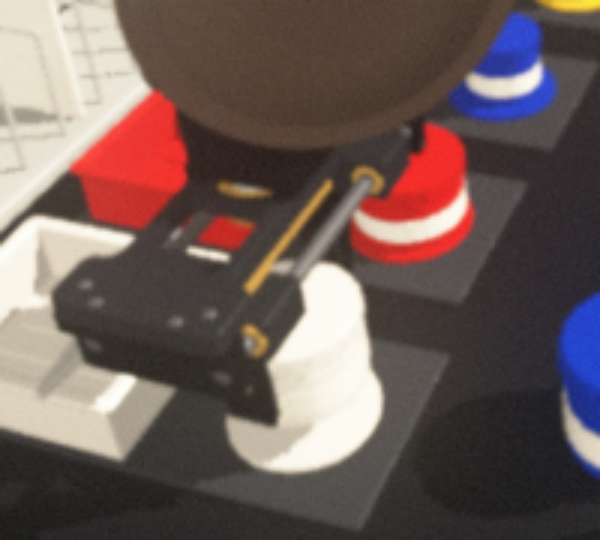

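View pics/b11.png

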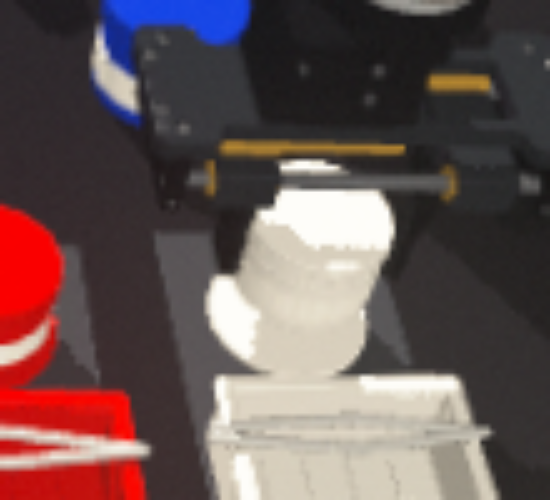

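White hangs upright over the white rest. Lowering it.

```bash
python3 -m crank '[[1,[0,0,0.1],[0,0,0]],[1,[0,0,0.07],[0,0,0]],[1,[0,0,0.03],[0,0,0]],[1,[0,0,0.01],[0,0,0]],[1,[0,0,0.01],[0,0,0]],[1,[0,0,0],[0,0,0]],[1,[0,0,0],[0,0,0]]]'
```

```text
time_s: 35.75
tcp_pos: [0.5715, 0.3014, 0.0207]
ee_rot: [[-1.0, -0.0, 0.0], [-0.0, 1.0, -0.0], [-0.0, -0.0, -1.0]]
wrist_force: [-3.8, -1.7, 3.3]
gripper_width: 0.773
```

```bash
python3 -m crank '[[1,[0,0,0],[0,0,0]],[-1,[0,0,0],[0,0,0]],[-1,[0,0,0],[0,0,0]],[-1,[0,0,0],[0,0,0]],[-1,[0,0,0],[0,0,0]],[-1,[0,0,0],[0,0,0]],[-1,[0,0,0],[0,0,0]]]'
python3 -m crank '[[-1,[0,0,-0.1],[0,0,0]],[-1,[0,0,-0.3],[0,0,0]],[-1,[0,0,-0.4],[0,0,0]],[-1,[0,0,-0.4],[0,0,0]],[-1,[0,0,-0.4],[0,0,0]],[-1,[0,0,-0.4],[0,0,0]],[-1,[0,0,-0.4],[0,0,0]],[-1,[0,0,-0.3],[0,0,0]]]'
python3 -m crank '[[-1,[0.1,-0.4,0],[0,0,0]],[-1,[0.1,-0.45,0],[0,0,0]],[-1,[0.1,-0.45,0],[0,0,0]],[-1,[0.1,-0.45,0],[0,0,0]],[-1,[0,-0.45,0],[0,0,0]],[-1,[0,-0.45,0],[0,0,0]],[-1,[0,-0.3,0],[0,0,0]],[-1,[0,0,0],[0,0,0]]]'
python3 - <<'E'
from h import *
for n in ("scene","side","wrist"): cv2.imwrite(f"pics/{n}12.png",r.capture(n)["img"])
s=r.sense();print(s["tcp_pos"],s["joints"])
E
```

```text
time_s: 36.45
tcp_pos: [0.5715, 0.3016, 0.0199]
ee_rot: [[-1.0, -0.0, 0.0], [-0.0, 1.0, 0.0], [-0.0, 0.0, -1.0]]
wrist_force: [-0.0, -0.6, 0.1]
gripper_width: 0.999
time_s: 37.25
tcp_pos: [0.5718, 0.3015, 0.2945]
ee_rot: [[-1.0, -0.0, 0.004], [-0.0, 1.0, 0.003], [-0.004, 0.003, -1.0]]
wrist_force: [0.5, -0.1, 0.3]
gripper_width: 0.999
time_s: 38.05
tcp_pos: [0.5309, 0.0034, 0.2912]
ee_rot: [[-1.0, 0.004, 0.001], [0.004, 1.0, -0.0], [-0.001, -0.0, -1.0]]
wrist_force: [0.0, 0.4, 0.3]
gripper_width: 1.002
[0.53146099 0.0066493  0.29061991] [ 1.82091250e+01  1.04011919e+01 -6.00193346e+00 -8.20454297e-03
 -7.35385506e+01 -1.08223624e+02]
```

View pics/scene12.png

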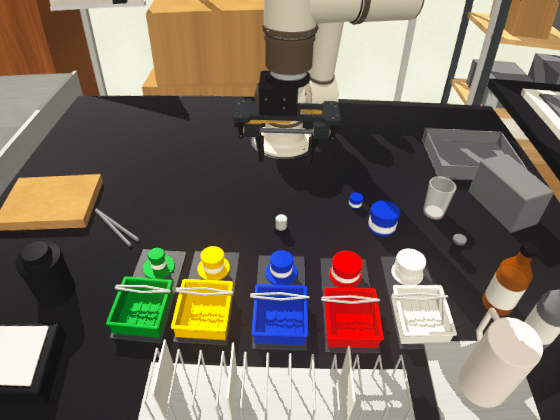

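View pics/side12.png

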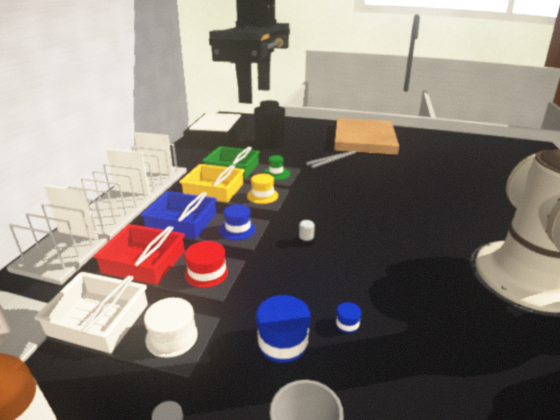

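View pics/wrist12.png

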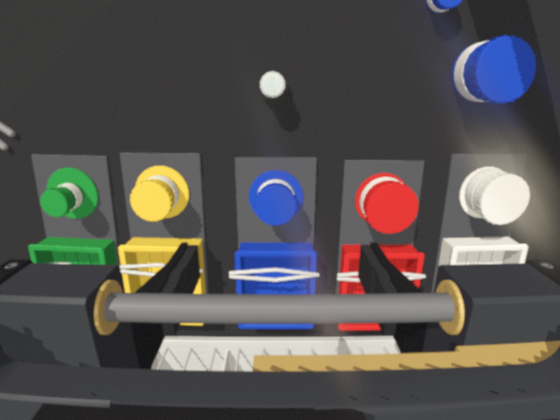

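```bash
python3 - <<'E'
from h import *
w=r.capture("wrist")
g=dict(green=((58,200),(.5757,-.289)),yellow=((153,200),(.573,-.158)),blue=((277,199),(.580,.0015)),red=((387,204),(.5835,.151)),white=((500,199),(.572,.302)))
im=w["img"].copy()
rad=dict(green=19,yellow=26.5,blue=26.5,red=34,white=34)
th=np.linspace(0,2*np.pi,60)
for k,(p,t) in g.items():
    print(k,plane(w,[p],.053)[0,:2].round(4),"rest",t)
    for R,z,cc in((rad[k]/1e3,.053,(255,0,255)),(.038,.008,(255,255,0))):
        for a in th:
            u=proj(w,[t[0]+R*np.cos(a),t[1]+R*np.sin(a),z]); cv2.circle(im,(int(round(u[0])),int(round(u[1]))),0,cc,-1)
cv2.imwrite("pics/ov.png",cv2.resize(im[140:260,0:280],None,fx=2.8,fy=2.8));cv2.imwrite("pics/ov2.png",cv2.resize(im[140:260,280:560],None,fx=2.8,fy=2.8))
print(r.sense()["time_s"])
E
```

```text
green [ 0.5706 -0.2789] rest (0.5757, -0.289)
yellow [ 0.5708 -0.152 ] rest (0.573, -0.158)
blue [0.5697 0.005 ] rest (0.58, 0.0015)
red [0.5764 0.1446] rest (0.5835, 0.151)
white [0.5697 0.2944] rest (0.572, 0.302)
38.25
```

View pics/ov.png

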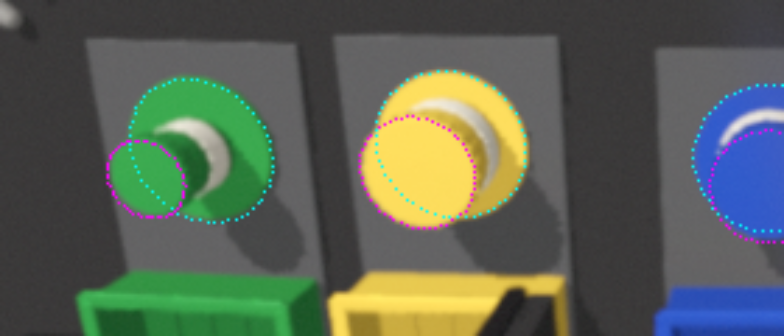

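View pics/ov2.png

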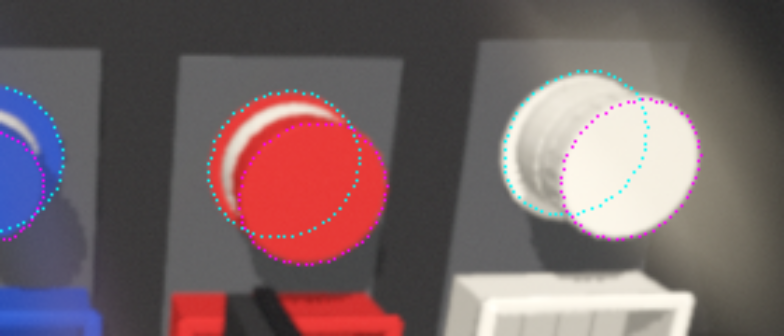

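My rough clicked centres mixed lid sides with lid tops and came out up to about 11 mm off. The drawn circles settle it: the expected lid outlines (magenta) and rest outlines (cyan) match all five tubs within about 1–2 mm. Everything stands still and the arm is clear.

```bash
python3 - <<'E'
from station import r
r.finish_job()
E
```

```text
the job is handed in; nothing more can be done
```

I took both stacks apart in the order green, yellow, blue, red, white and set each tub upright on the rest of its own colour. The job was handed in at about 38 s of the 136 s allowed. No tub was dropped or tipped, and the decoys were left alone. The interface reports no verdict.

- **Final pictures:** all three cameras showed five upright tubs on their rests, with the gripper open and well clear. In the wrist picture, circles drawn at the planned lid and rest positions matched all five tubs to about 1–2 mm by eye.
- **Checks that disagreed:**
  - The hand-picked lid centres came out up to about 11 mm off, because I had included the lid sides, so I did not use them.
  - The side camera put the rests 2–7 mm off in y from the scene camera, most at the far, green end. The wrist camera sided with the scene camera at yellow and blue and fell between the two at green.
  - The wrist fit of the white rest was about 8 mm off in y because of glare on the mat. I used the scene and side values there instead.

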